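# Load the cake jars into the display feeder

### The arm

A 7-joint arm with a two-finger parallel gripper is mounted at the origin on the work surface. World frame = base frame: x ahead of the robot, y to its left, z up, the work surface at z = 0. Lengths are in m, angles in rad, forces in N, time in s.
With the tool pointing down it reaches from about 0.425 to 0.925 m from the base axis. Payload 6.8 kg.
Tool frame: the origin (TCP) lies midway between the tips of the shut fingers; the grasp point (between the pads) lies 19 mm behind it; z points along the fingers, y is the line along which they close (so a half turn about z gives the same grasp; the last joint's range is limited). The gripper opens to 85 mm and grips with 20 to 120 N. Pads are 22 mm wide; open, the fingers measure 114 mm over their backs; the gripper's body (76 mm by 85 mm) begins 54 mm behind the grasp point. The pads swing forward as they close: fully open they stand 13 mm farther back than shut.
Start: joints at [-1.309, 0.477, 0.022, 1.555, -0.011, 1.109, -0.083], TCP at [0.244, 0.629, 0.231] pointing down, gripper open.
Joint ranges: [-2.96, 2.96], [-0.34, 2.1], [-1.41, 1.46], [0.24, 2.44], [-1.37, 4.51], [0.17, 1.92], [-2.96, 2.96]. Speed limits (rad/s): [2.39, 2.39, 3.14, 3.14, 3.14, 3.14, 3.14].

### API

Orientations are given as a unit quaternion [x, y, z, w].
In Python, from rig import read_state, vision, sign_off, nets gives the robot as it stands.
- The arm moves only by the tool arm_command, never from a script. Its argument "moves" is one flat list of numbers, 4 for each row, row after row: the shift along the world's x, y, z in units of 200 mm (1.0 is 200 mm), then the turn about the world's z in units of 2 rad (1.0 is 2 rad). In form: [tx, ty, tz, turn, tx, ty, tz, turn, ...]. A call has 1 to 20 rows; each row is the pose to reach, as a shift and turn from the pose commanded when the call began; what a row does not reach only later rows make up. A row lasts 1/10 s, in which the tool goes at most 50 mm and 8.59 degrees, less where a joint would pass 70% of its speed; a pose out of reach is approached as far as the arm can. A call with a number of a shift or a turn outside -1 to 1 is refused whole. A call with a gripper value outside its range is refused whole. "grip" is the gripper's target within -1 to 1 (shut at 1, half-way at 0, fully open at -1), set as the call begins (left out, the last holds). The fingers move at their own pace and stop on an object; "grip_force" is the grip in N (left out, the last holds). Time passes only in rows, so rows that repeat a pose let the fingers close. It gives the time, the measured TCP pose, the force, the opening and the grip force at its end, in the units of the state.
- read_state(): the state, without advancing time (a new reading comes with each control period).
- vision.grab_frame(name): name is "side" or "top"; returns a dict with "color" (384x512x3 uint8, red, green, blue), "vertical_fov" (degrees; the focal length in pixels is half the picture's height over the tangent of half this angle, whatever the lens; pixels are square), "cx", "cy" (the principal point, pixels), "eye" and "rotation" of the camera in the world. Camera axes: x right, y down, z forward; pixel columns grow to the right and rows downward; lengths in m; the calibration is good to about 2 mm. A picture is of the moment at which its call begins. There is no depth.
- sign_off(): hands the job in; it is judged then, once.
Trained networks look in a picture, given as the dict that the camera call returned (one of the last four; its "shot" number tells which), for a name from the list of things; names that differ only in an ending like _2 or _b are one class to them, and where a whole thing is asked for, a point or a joint stands for the part that bears it (a point fixed in the world has none). Each returns a list of dicts, best first, with "p" (0 to 1); they miss things now and then, are a little off and sometimes report something else, mostly with a low value. They report only what shows in the picture. A call takes as long as a camera call. They do not tell look-alikes from the thing itself.
- nets.boxes_of(picture, name): "location" ([x, y, z] in m, in world coordinates, good to about 4 mm: the middle of the surface that is visible of it).
- nets.silhouettes(picture, name): "region" (384x512 bool, what is visible of it).
The state is a dict: "clock": time; "joint_pos": joint angles; "qd": joint speeds; "tau": joint torques, N m; "eef_pos": TCP position; "eef_rot": TCP orientation; "ft_force": force on the tool from outside, world axes, zero at the start; "moment": the same for the moment, N m; "grip_width": finger opening in m; "finger_force": force on a finger pad.
Only numpy, scipy, OpenCV 4.12 (cv2) and the standard library are available. Lean on these libraries where they do the work, as an engineer would, in place of code of your own. Each camera call takes 0.05 s, during which the arm holds its last target. There are 200 camera calls.

### The job

Move the amber tumbler out of the feeder's loading bay and stand it upright in the tray, then feed in every cake jar on the counter, one at a time: stand it upright in the bay and push the sprung pusher fully home so that it shoves the jar into the clear tunnel, and let the pusher spring back. When all are in, stand the grey lane block upright in the empty bay, square between the rails, to close the lane. The jars are glass: grip them lightly, set them down gently, and let only the pusher, never your fingers, shove them into the tunnel. Leave the other things on the counter where they are.

Things in the scene. Friction and masses are not known exactly. Their poses are not given: they have to be found in the camera images.
- feeder: Fixed level steel display feeder. Origin on the counter under the centre of the open loading bay; x runs along the lane, away from the pusher; z up. Steel floor 10 mm above the origin, 124 mm wide, from x = -140 to +310 mm. Lane 76 mm wide inside; up to x = +55 mm it has only low rails (tops 22 mm, outer faces 44 mm off the middle). Small yaw either way.
- tunnel_mouth (a point): Middle of the near edge of the tunnel's roof: feeder x = +55 mm, 114 mm above the counter (edge trim 120 mm). The clear tunnel (side walls, roof with underside at 110 mm) runs from here to an end stop at feeder x = +302 mm. Jars queue in it in a row, each new one shoving on those before it.
- pusher (a joint): Travel (m) of the sprung pusher along feeder +x: 0 at rest, 0.080 fully home at its stop. Springs back by itself: 3 N at rest to 8 N fully home, plus a few N of jar friction. Its paddle (60 mm wide, top 74 mm over the counter) faces the bay at feeder x = -35 mm at rest, +45 mm fully home, so a jar pushed fully home has its centre at x = +75 mm.
- pusher_pad (a point): Centre of the rear face of the pusher's black rubber pad, the place to push towards feeder +x, on an upright plate 50 mm wide, top 74 mm above the counter. At rest at feeder x = -95 mm, 48 mm above the counter; it moves with the pusher. The space behind it is open down to the feeder's floor.
- tumbler: Empty amber tumbler, open at the top, rim 64 mm in diameter, narrower at the foot, 110 mm high, wall 3 mm, 90 g; origin at the centre of its underside, z up. At the start it stands in the loading bay.
- tray: Fixed shallow aluminium tray, 150 mm (x) by 180 mm (y), 20 mm high, wall 4 mm; its inner floor is 4 mm above the counter. Origin at the centre of its underside, z up.
- block: Loose grey lane block, weighted base, that closes the loaded lane: a base 40 mm (x) by 60 mm (y), 35 mm high, with an upright grip fin on its middle, 34 mm (x) by 20 mm (y), up to 80 mm; 0.25 kg; the same either way round. Origin at the centre of its underside, z up. Its 60 mm side goes across the 76 mm lane. It stands on the counter somewhere among the jars.
- jar1: Filled glass dessert jar, heavy base, flat steel lid, an upright cylinder 60 mm in diameter, 85 mm high, 0.17 to 0.34 kg; origin at the centre of its underside, z up. Breaks if gripped with more than 40 N (25 N carries it) or knocked on feeder or counter with more than 60 N. Two to four of the four alike jars are there (the rest None), on either side of the feeder.
- jar2: Filled glass dessert jar, heavy base, flat steel lid, an upright cylinder 60 mm in diameter, 85 mm high, 0.17 to 0.34 kg; origin at the centre of its underside, z up. Breaks if gripped with more than 40 N (25 N carries it) or knocked on feeder or counter with more than 60 N. Two to four of the four alike jars are there (the rest None), on either side of the feeder.
- jar3: Filled glass dessert jar, heavy base, flat steel lid, an upright cylinder 60 mm in diameter, 85 mm high, 0.17 to 0.34 kg; origin at the centre of its underside, z up. Breaks if gripped with more than 40 N (25 N carries it) or knocked on feeder or counter with more than 60 N. Two to four of the four alike jars are there (the rest None), on either side of the feeder.
- jar4: Filled glass dessert jar, heavy base, flat steel lid, an upright cylinder 60 mm in diameter, 85 mm high, 0.17 to 0.34 kg; origin at the centre of its underside, z up. Breaks if gripped with more than 40 N (25 N carries it) or knocked on feeder or counter with more than 60 N. Two to four of the four alike jars are there (the rest None), on either side of the feeder.
- shaker: Closed steel can, 52 mm in diameter, 88 mm high, a sugar shaker, standing among the jars; origin under its centre. Not part of the job: leave it where it is (within 50 mm).
- cutter: Thin steel pastry cutter ring, 60 mm in diameter, 24 mm high, origin under its centre. Not part of the job: leave it where it is (within 50 mm).
- nozzle: Small steel piping nozzle, a cone 28 mm wide and 36 mm high, origin under its centre. Not part of the job: leave it where it is (within 50 mm).
- spatula: Spatula 240 mm long lying flat, handle to its -x. Not part of the job: leave it where it is (within 50 mm).
- brush: Pastry brush 200 mm long lying flat, handle to its -x. Not part of the job: leave it where it is (within 50 mm).
- bowl: White bowl 90 mm in diameter, 40 mm high, origin under its centre. Not part of the job: leave it where it is (within 50 mm).
There are look-alikes about, which are no part of the job. Of the things shaped like the tumbler, the amber one is meant.

How it is judged:
On the way, in this order (a step that is already met when the one before it is completed fails the run):
1. the tumbler stands upright in the tray (x of tumbler in the frame of tray between -0.07 and 0.07 m and y of tumbler in the frame of tray between -0.085 and 0.085 m and z of tumbler in the frame of tray below 0.025 m and angle between tumbler's own z axis and vertical below 0.12 rad and linear speed of tumbler below 0.02 m/s), for 0.2 s.
2. the pusher has been pushed fully home behind a jar (value of joint pusher above 0.075 m and ((x of jar1 in the frame of feeder between 0.066 and 0.12 m and y of jar1 in the frame of feeder between -0.03 and 0.03 m and z of jar1 in the frame of feeder below 0.025 m) or (x of jar2 in the frame of feeder between 0.066 and 0.12 m and y of jar2 in the frame of feeder between -0.03 and 0.03 m and z of jar2 in the frame of feeder below 0.025 m) or (x of jar3 in the frame of feeder between 0.066 and 0.12 m and y of jar3 in the frame of feeder between -0.03 and 0.03 m and z of jar3 in the frame of feeder below 0.025 m) or (x of jar4 in the frame of feeder between 0.066 and 0.12 m and y of jar4 in the frame of feeder between -0.03 and 0.03 m and z of jar4 in the frame of feeder below 0.025 m))), for 0.1 s.
3. the pusher has sprung back (value of joint pusher below 0.01 m), for 0.1 s.
At the end, for the whole second after the job is handed in: All upright: every jar present in the tunnel, centre over 70 mm past the bay centre; the tumbler still in the tray; the block still on the bay floor, 30 mm behind to 35 mm past its centre, square within 0.3 rad. The pusher is at rest (within 8 mm) (all of step 1 and x of each of jar1, jar2, jar3, jar4 in the frame of feeder above 0.07 m and y of jar1 in the frame of feeder between -0.03 and 0.03 m and z of each of jar1, jar2, jar3, jar4 in the frame of feeder below 0.025 m and angle between each of jar1, jar2, jar3, jar4, block's own z axis and vertical below 0.1 rad and y of jar2 in the frame of feeder between -0.03 and 0.03 m and y of jar3 in the frame of feeder between -0.03 and 0.03 m and y of jar4 in the frame of feeder between -0.03 and 0.03 m and x of block in the frame of feeder between -0.03 and 0.035 m and y of block in the frame of feeder between -0.02 and 0.02 m and z of block in the frame of feeder below 0.018 m and angle between the x axis of block and the x axis of feeder, either way round below 0.3 rad and linear speed of block below 0.02 m/s and value of joint pusher below 0.008 m); the robot touches nothing.
It fails at once if a jar is gripped or pressed by the fingers with more than 40 N a finger (80 N in all) (contact force between the fingers and jar1 above 80 N or contact force between the fingers and jar2 above 80 N or contact force between the fingers and jar3 above 80 N or contact force between the fingers and jar4 above 80 N).
It fails at once if a jar hits the feeder or the counter with more than 60 N (contact force between any of jar1, jar2, jar3, jar4 and feeder above 60 N or contact force between any of jar1, jar2, jar3, jar4 and table above 60 N).
It fails at once if a jar is shoved into the tunnel by the fingers instead of the pusher ((contact force between the fingers and jar1 above 1 N and x of jar1 in the frame of feeder above 0.052 m and y of jar1 in the frame of feeder between -0.038 and 0.038 m and z of jar1 in the frame of feeder below 0.03 m) or (contact force between the fingers and jar2 above 1 N and x of jar2 in the frame of feeder above 0.052 m and y of jar2 in the frame of feeder between -0.038 and 0.038 m and z of jar2 in the frame of feeder below 0.03 m) or (contact force between the fingers and jar3 above 1 N and x of jar3 in the frame of feeder above 0.052 m and y of jar3 in the frame of feeder between -0.038 and 0.038 m and z of jar3 in the frame of feeder below 0.03 m) or (contact force between the fingers and jar4 above 1 N and x of jar4 in the frame of feeder above 0.052 m and y of jar4 in the frame of feeder between -0.038 and 0.038 m and z of jar4 in the frame of feeder below 0.03 m)).
It fails at once if another thing on the counter is moved more than 50 mm (distance of any of shaker, cutter, nozzle, spatula, brush, bowl from where it was at the start of the episode above 0.05 m).
Of jar1, jar2, jar3, jar4 only 2 to 4 are there at a start; the rules pass over those that are not, and their reading is None.
At some moment in a run one of jar1, jar2, jar3, jar4, block may be knocked a few centimetres aside while the robot is not near it.
It also fails if it takes over 210 s, if anything falls off the work surface, if the arm or the gripper's body presses on something with over 40 N, if the wrist force passes 120 N, or if a joint passes its speed limit or range.

## Working session

There is one attempt and no reset: what is moved stays moved. The work goes in short steps, Python scripts to look and compute and a tool call to move; the robot and the scene stay as the last step left them, time stands still between calls to the robot, and variables do not carry over. Pictures are saved under pics/ and viewed, at most 14 in all, crops included, and the job is handed in when it is done.

Besides the shell and the picture viewer there is one more tool, called after "Request:" as a command line: name --argument value ..., lists and objects as JSON in quotes. arm_command: Moves the arm, as the interface text tells. Shifts and turns lie within -1 to 1; 1 stands for 200 mm of shift or 2 rad of turn. Its arguments: {"type":"object","properties":{"moves":{"type":"array","items":{"type":"number"}},"grip":{"type":"number"},"grip_force":{"type":"number"}},"required":["moves"]}

```bash
mkdir -p pics; cat > h.py <<'E'
import numpy as np, cv2
from rig import read_state, vision, sign_off, nets
def grab(n,save=None):
    f=vision.grab_frame(n)
    if save: cv2.imwrite('pics/'+save+'.png',cv2.cvtColor(f['color'],cv2.COLOR_RGB2BGR))
    return f
def foc(f): return 192/np.tan(np.radians(f['vertical_fov'])/2)
def ray(f,u,v,z):
    d=np.array(f['rotation'])@np.array([(u-f['cx'])/foc(f),(v-f['cy'])/foc(f),1.0]); e=np.array(f['eye'])
    return e+d*(z-e[2])/d[2]
def proj(f,P):
    c=np.array(f['rotation']).T@(np.array(P)-np.array(f['eye'])); return c[0]/c[2]*foc(f)+f['cx'],c[1]/c[2]*foc(f)+f['cy']
E
python3 - <<'E'
from h import *
for n in('top','side'):
    f=grab(n,n+'0'); print(n,f['eye'],f['vertical_fov'],f['cx'],f['cy'],np.round(f['rotation'],3).tolist(), f['color'].shape)
    for k in ['feeder','pusher_pad','pusher','tumbler','tray','block','jar1','shaker','cutter','nozzle','spatula','brush','bowl']:
        for r in nets.boxes_of(f,k): 
            if r['p']>.2: print(k,np.round(r['location'],3),round(r['p'],2),np.round(proj(f,r['location'])))
s=read_state();print(s['clock'],s['eef_pos'],s['eef_rot'])
E
```

```text
top [0.3688582  0.00236744 1.50234175] 46.9913319212031 249.11703628205035 196.01532173597164 [0.715, -0.697, 0.044, -0.039] (384, 512, 3)Traceback (most recent call last):
  File "<stdin>", line 6, in <module>
  File "h.py", line 12, in proj
    c=np.array(f['rotation']).T@(np.array(P)-np.array(f['eye'])); return c[0]/c[2]*foc(f)+f['cx'],c[1]/c[2]*foc(f)+f['cy']
      ~~~~~~~~~~~~~~~~~~~~~~~~~^^~~~~~~~~~~~~~~~~~~~~~~~~~~~~~~~
ValueError: matmul: Input operand 1 has a mismatch in its core dimension 0, with gufunc signature (n?,k),(k,m?)->(n?,m?) (size 3 is different from 4)
```

```bash
sed -i "s/np.array(f\['rotation'\])/R(f)/g; s/^def foc/def R(f):\n    from scipy.spatial.transform import Rotation\n    return Rotation.from_quat(f['rotation']).as_matrix()\ndef foc/" h.py
python3 - <<'E'
from h import *
for n in('top','side'):
    f=grab(n,n+'0'); print(n,f['eye'],f['vertical_fov'],f['cx'],f['cy'],np.round(f['rotation'],3).tolist(), [k for k in f], {k:v for k,v in f.items() if k not in('color','eye','rotation')})
    for k in ['feeder','pusher_pad','pusher','tumbler','tray','block','jar1','shaker','cutter','nozzle','spatula','brush','bowl']:
        for r in nets.boxes_of(f,k): 
            if r['p']>.2: print(k,np.round(r['location'],3),round(r['p'],2),np.round(proj(f,r['location'])))
s=read_state();print(s['clock'],s['eef_pos'],s['eef_rot'])
E
```

```text
top [0.3688582  0.00236744 1.50234175] 46.9913319212031 249.11703628205035 196.01532173597164 [0.715, -0.697, 0.044, -0.039] ['color', 'vertical_fov', 'cx', 'cy', 'eye', 'rotation', 'shot'] {'vertical_fov': 46.9913319212031, 'cx': 249.11703628205035, 'cy': 196.01532173597164, 'shot': 2}
feeder [0.476 0.302 0.017] 0.61 [157. 214.]
feeder [0.655 0.021 0.022] 0.57 [242. 163.]
pusher_pad [0.501 0.027 0.032] 0.76 [239. 208.]
pusher_pad [ 0.383 -0.186  0.084] 0.25 [304. 245.]
pusher [ 0.553 -0.279  0.007] 0.66 [329. 196.]
pusher [0.503 0.025 0.031] 0.55 [239. 207.]
tumbler [ 0.714 -0.117  0.059] 0.87 [283. 145.]
tumbler [0.467 0.19  0.044] 0.65 [189. 216.]
tumbler [0.58  0.027 0.05 ] 0.59 [239. 184.]
tray [ 0.555 -0.275  0.007] 0.67 [328. 195.]
block [0.379 0.359 0.037] 0.53 [137. 242.]
jar1 [0.583 0.23  0.086] 0.58 [176. 180.]
jar1 [ 0.383 -0.186  0.086] 0.55 [304. 245.]
shaker [0.479 0.297 0.018] 0.72 [158. 213.]
shaker [0.546 0.397 0.091] 0.62 [124. 189.]
cutter [0.476 0.301 0.017] 0.5 [157. 213.]
nozzle [0.314 0.259 0.016] 0.43 [167. 263.]
spatula [0.72  0.341 0.002] 0.72 [150. 143.]
b
[... 276 characters left out ...]
ot'] {'vertical_fov': 46.842452247737626, 'cx': 249.34285986364546, 'cy': 187.76891018002135, 'shot': 3}
feeder [0.736 0.06  0.077] 0.85 [186. 197.]
pusher [0.734 0.058 0.076] 0.24 [187. 198.]
tumbler [0.347 0.146 0.07 ] 0.74 [285. 240.]
tumbler [ 0.704 -0.102  0.098] 0.63 [215. 172.]
jar1 [0.576 0.251 0.061] 0.64 [202. 246.]
jar1 [ 0.365 -0.174  0.04 ] 0.61 [308. 193.]
shaker [0.544 0.423 0.061] 0.56 [183. 287.]
cutter [0.48  0.294 0.017] 0.68 [225. 274.]
spatula [ 0.723  0.347 -0.002] 0.84 [146. 269.]
brush [ 0.74  -0.293  0.018] 0.45 [229. 165.]
bowl [ 0.326 -0.465  0.027] 0.83 [337. 162.]
1.5 [0.24400106 0.62941011 0.23135436] [1.83867108e-01 9.82951109e-01 5.89385973e-05 1.03255795e-05]
```

View pics/top0.png

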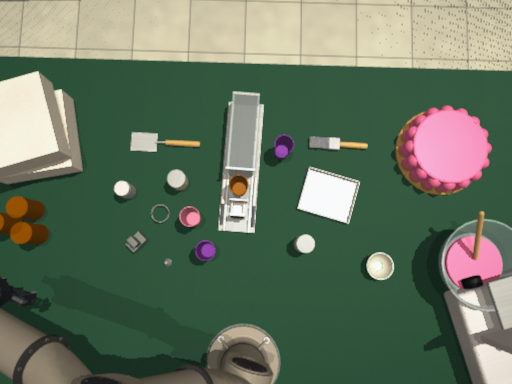

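View pics/side0.png

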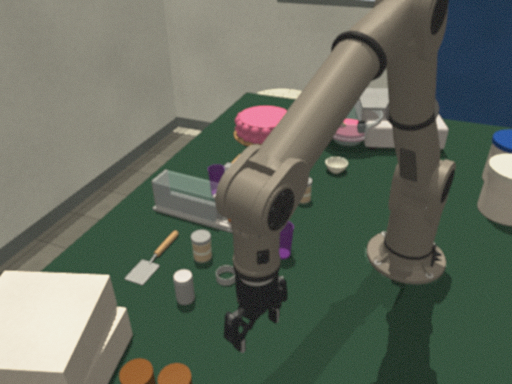

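```bash
python3 - <<'E'
import cv2
i=cv2.imread('pics/top0.png')
cv2.imwrite('pics/c0.png',cv2.resize(i[85:285,110:370],None,fx=3,fy=3,interpolation=cv2.INTER_CUBIC))
E
```

```text
(no output)
```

View pics/c0.png

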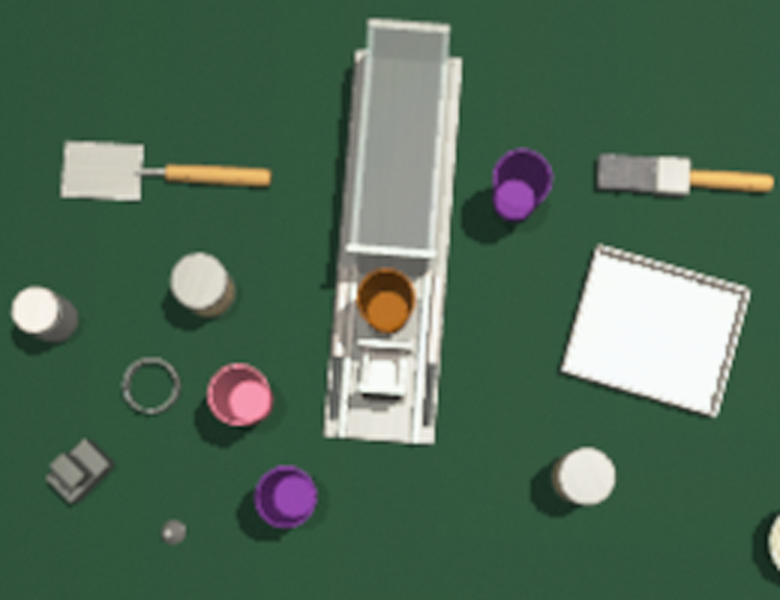

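```bash
cat >> h.py <<'E'
def feeder_T(p):
    x,y,a=p; c,s=np.cos(a),np.sin(a)
    return lambda q: np.array([x+c*q[0]-s*q[1], y+s*q[0]+c*q[1], q[2]])
E
python3 - <<'E'
from h import *
from scipy.optimize import least_squares
f=grab('top')
C=lambda u,v:(u/3+110-1/3,v/3+85-1/3)
obs=[((-.14,.062,.01),C(325,438)),((-.14,-.062,.01),C(434,442)),((.31,.062,.01),C(357,52)),((.31,-.062,.01),C(461,58)),((.055,0,.12),C(390,251))]
fun=lambda p:np.concatenate([np.array(proj(f,feeder_T(p)(q)))-o for q,o in obs])
r=least_squares(fun,[.57,.03,0]);print('feeder',r.x,r.fun.round(2).tolist())
T=feeder_T(r.x);print('pad',T((-.095,0,.048)))
for n,u,v,z in[('jarA',200,281,.085),('jarB',585,476,.085),('tumb',386,299,.12),('shaker',37,311,.088),('purpR',522,178,.11),('purpL',286,496,.11),('pink',239,395,.11),('fin',67,470,.08),('base',80,471,.035)]: print(n,ray(f,*C(u,v),z).round(4))
t=[ray(f,*C(u,v),.02) for u,v in[(598,246),(748,291),(716,414),(562,370)]];print('tray',np.mean(t,0).round(3),np.round(t,3).tolist(), [np.linalg.norm(t[i]-t[i-1]).round(3) for i in range(4)])
# block corners
i=f['color'][220:260,120:150]; cv2.imwrite('pics/blk.png',cv2.resize(i[:,:,::-1],None,fx=16,fy=16,interpolation=cv2.INTER_CUBIC)[:600])
for k in('jar1','tumbler','block'):
  for b in nets.silhouettes(f,k):
    m=b['region']; ys,xs=np.nonzero(m); print(k,round(b['p'],2),m.sum(),xs.min(),xs.max(),ys.min(),ys.max(),f['color'][m].mean(0).round())
E
```

```text
feeder [ 0.56274083  0.02694406 -0.04566656] [-0.21, -0.47, 0.16, 0.84, -0.59, -0.75, 0.2, -0.18, 0.4, 0.47]
pad [0.46783987 0.03128088 0.048     ]
jarA [0.587  0.2306 0.085 ]
jarB [ 0.3883 -0.1881  0.085 ]
tumb [0.5678 0.0285 0.12  ]
shaker [0.5492 0.4034 0.088 ]
purpR [ 0.7044 -0.1135  0.11  ]
purpL [0.3591 0.1269 0.11  ]
pink [0.4631 0.1802 0.11  ]
fin [0.3804 0.3636 0.08  ]
base [0.38   0.3608 0.035 ]
tray [ 0.555 -0.275  0.02 ] [[0.65, -0.209, 0.02], [0.602, -0.379, 0.02], [0.462, -0.343, 0.02], [0.507, -0.17, 0.02]] [np.float64(0.148), np.float64(0.177), np.float64(0.145), np.float64(0.179)]
jar1 0.74 347 294 316 235 253 [195. 196. 185.]
jar1 0.56 368 167 188 170 190 [175. 174. 159.]
tumbler 0.72 337 196 216 240 260 [110.  57. 129.]
tumbler 0.67 345 180 200 207 226 [186. 109. 125.]
tumbler 0.62 369 275 293 135 158 [ 96.  51. 111.]
tumbler 0.57 297 229 247 176 195 [133.  82.  29.]
block 0.77 265 126 147 233 252 [109. 111. 102.]
```

View pics/blk.png

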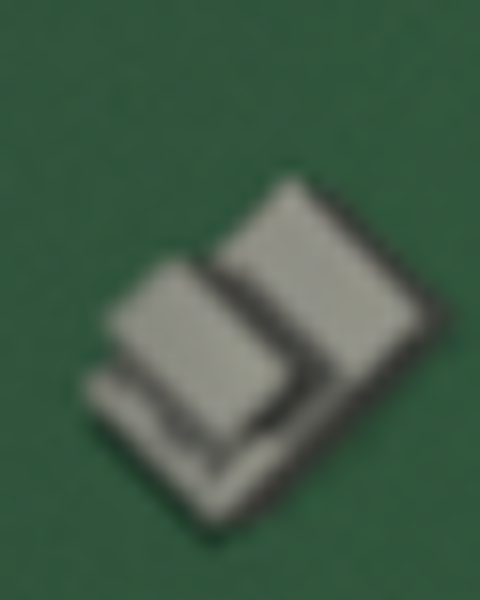

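Request:
arm_command --moves '[0.54,-1,0,0.162,0.54,-1,0,0.162,0.54,-1,0,0.162,0.54,-1,0,0.162,0.54,-1,0,0.162,0.54,-1,0,0.162]' --grip -1 --grip_force 25

```text
clock: 2.3
eef_pos: [0.3553, 0.4247, 0.2317]
eef_rot: [0.027, 1.0, -0.001, 0.001]
ft_force: [0.5, 0.5, 0.1]
grip_width: 0.0856
finger_force: 0.0
```

Request:
arm_command --moves '[0.54,-1,0,0,0.54,-1,0,0,0.54,-1,0,0,0.54,-1,0,0,0.54,-1,0,0]'

```text
clock: 2.8
eef_pos: [0.4617, 0.2262, 0.2317]
eef_rot: [0.025, 1.0, -0.0, 0.001]
ft_force: [-0.3, 0.1, -0.0]
grip_width: 0.0856
finger_force: 0.0
```

Request:
arm_command --moves '[0.54,-1,0,0,0.54,-1,0,0,0.54,-1,0,0,0.54,-1,0,0,0.54,-1,0,0,0.54,-1,0,0,0.54,-1,0,0]'

```text
clock: 3.5
eef_pos: [0.5682, 0.0302, 0.2311]
eef_rot: [0.023, 1.0, 0.0, -0.0]
ft_force: [0.1, 0.6, -0.6]
grip_width: 0.0856
finger_force: 0.0
```

Request:
arm_command --moves '[0,-0.008,-0.2,0,0,-0.008,-0.4,0,0,-0.008,-0.55,0,0,-0.008,-0.68,0,0,-0.008,-0.755,0,0,-0.008,-0.755,0]'

```text
clock: 4.1
eef_pos: [0.5663, 0.0296, 0.0785]
eef_rot: [0.022, 1.0, 0.0, -0.002]
ft_force: [-0.6, 0.7, -0.2]
grip_width: 0.0856
finger_force: 0.0
```

Request:
arm_command --moves '[0,0,0,0,0,0,0,0,0,0,0,0,0,0,0,0,0,0,0,0,0,0,0,0,0,0,0,0,0,0,0,0]' --grip 0.6 --grip_force 20

```text
clock: 4.9
eef_pos: [0.5692, 0.0284, 0.082]
eef_rot: [0.023, 1.0, 0.001, 0.001]
ft_force: [-1.4, 0.9, 7.6]
grip_width: 0.0639
finger_force: 22.2
```

Request:
arm_command --moves '[0,0,0.05,0,0,0,0.15,0,0,0,0.3,0,0,-0.05,0.4,0,-0.01,-0.2,0.4,0,-0.03,-0.35,0.4,0,-0.05,-0.5,0.4,0,-0.06,-0.65,0.4,0,-0.07,-0.8,0.4,0,-0.07,-0.92,0.4,0,-0.07,-1,0.4,0]'

```text
clock: 6.0
eef_pos: [0.5533, -0.1749, 0.1611]
eef_rot: [0.024, 1.0, -0.0, 0.0]
ft_force: [0.0, 0.6, -1.5]
grip_width: 0.0637
finger_force: 22.4
```

Request:
arm_command --moves '[0,-0.12,0,0,0,-0.25,0,0,0,-0.38,0,0,0,-0.48,0,0,0,-0.52,0,0,0,-0.52,-0.1,0,0,-0.52,-0.2,0,0,-0.52,-0.3,0,0,-0.52,-0.37,0,0,-0.52,-0.4,0,0,-0.52,-0.42,0,0,-0.52,-0.425,0,0,-0.52,-0.425,0,0,-0.52,-0.425,0]'

```text
clock: 7.4
eef_pos: [0.5546, -0.2764, 0.0761]
eef_rot: [0.023, 1.0, -0.0, 0.001]
ft_force: [-0.2, 1.4, 1.4]
grip_width: 0.0636
finger_force: 22.5
```

Request:
arm_command --moves '[0,0,0,0,0,0,0,0,0,0,0,0,0,0,0.03,0,0,0,0.2,0,0,0,0.4,0,0,0,0.6,0,-0.2,0.1,0.7,0,-0.4,0.2,0.7,0,-0.6,0.3,0.7,0,-0.8,0.42,0.7,0,-0.83,0.44,0.7,0,-0.83,0.44,0.7,0,-0.83,0.44,0.7,0]' --grip -1 --grip_force 25

```text
clock: 8.8
eef_pos: [0.3893, -0.1888, 0.2161]
eef_rot: [0.023, 1.0, -0.0, 0.001]
ft_force: [1.0, -0.2, 0.2]
grip_width: 0.0851
finger_force: 0.0
```

```bash
cat > look.py <<'E'
import sys
from h import *
f=grab('top',sys.argv[1])
for k,z in(('jar1',.085),('tumbler',.11),('block',.05),('shaker',.088)):
  for b in nets.silhouettes(f,k):
    m=b['region']; ys,xs=np.nonzero(m); c=f['color'][m].mean(0)
    if b['p']>.3: print(k,round(b['p'],2),m.sum(),'px',xs.mean().round(1),ys.mean().round(1),c.round(),'centre@half-h',ray(f,xs.mean(),ys.mean(),z*.75).round(3)[:2])
i=cv2.imread('pics/%s.png'%sys.argv[1]); cv2.imwrite('pics/c%s.png'%sys.argv[1],cv2.resize(i[85:285,110:370],None,fx=3,fy=3,interpolation=cv2.INTER_CUBIC))
E
python3 look.py a
```

```text
jar1 0.82 348 px 177.8 180.2 [186. 184. 171.] centre@half-h [0.584 0.229]
jar1 0.74 279 px 136.4 242.1 [113. 116. 107.] centre@half-h [0.378 0.354]
jar1 0.42 45 px 301.2 250.2 [136. 136. 125.] centre@half-h [ 0.366 -0.18 ]
tumbler 0.92 367 px 332.9 192.7 [149. 102.  55.] centre@half-h [ 0.554 -0.278]
tumbler 0.89 330 px 205.3 250.6 [117.  59. 137.] centre@half-h [0.357 0.128]
tumbler 0.65 347 px 189.9 216.9 [193. 116. 132.] centre@half-h [0.463 0.182]
block 0.79 274 px 136.3 242.0 [114. 116. 107.] centre@half-h [0.379 0.36 ]
shaker 0.53 322 px 125.3 190.4 [169. 169. 161.] centre@half-h [0.545 0.398]
```

View pics/ca.png

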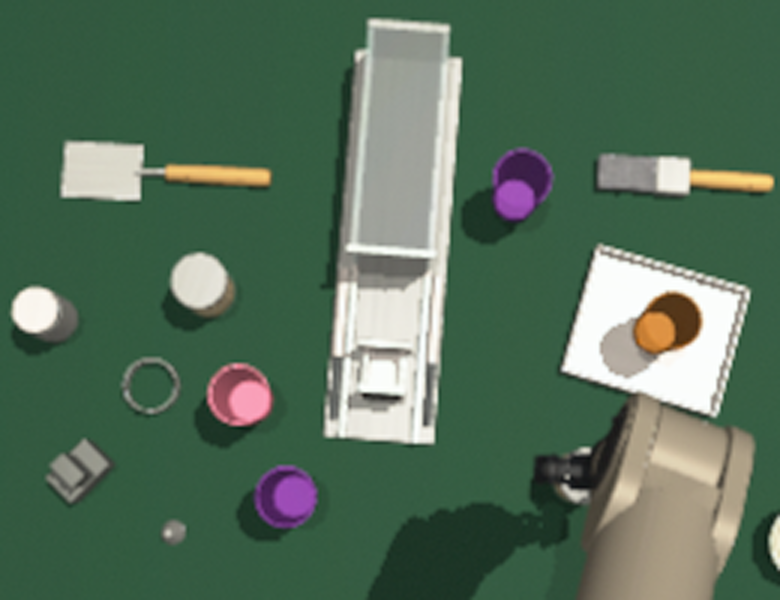

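Request:
arm_command --moves '[-0.004,0.003,-0.2,0,-0.004,0.003,-0.4,0,-0.004,0.003,-0.55,0,-0.004,0.003,-0.68,0,-0.004,0.003,-0.78,0,-0.004,0.003,-0.84,0,-0.004,0.003,-0.84,0]'

```text
clock: 9.75
eef_pos: [0.3863, -0.1876, 0.0457]
eef_rot: [0.023, 1.0, 0.0, -0.002]
ft_force: [0.4, -0.2, 0.5]
grip_width: 0.0857
finger_force: 0.0
```

Request:
arm_command --moves '[0,0,0,0,0,0,0,0,0,0,0,0,0,0,0,0,0,0,0,0,0,0,0,0,0,0,0,0,0,0,0,0]' --grip 0.6 --grip_force 25

```text
clock: 10.55
eef_pos: [0.3881, -0.1882, 0.0481]
eef_rot: [0.023, 1.0, -0.0, 0.001]
ft_force: [-0.8, -1.2, 7.0]
grip_width: 0.0596
finger_force: 27.4
```

Request:
arm_command --moves '[0,0,0.05,0,0,0,0.15,0,0,0,0.3,0,0,0,0.45,0,0,0,0.52,0,0.1,0.12,0.52,0,0.22,0.27,0.52,0,0.35,0.43,0.52,0,0.48,0.59,0.52,0,0.61,0.75,0.52,0,0.74,0.91,0.52,0,0.83,1,0.52,0,0.873,1,0.52,0,0.873,1,0.52,0]'

```text
clock: 11.95
eef_pos: [0.562, 0.0126, 0.1513]
eef_rot: [0.022, 1.0, -0.0, -0.0]
ft_force: [-1.1, -0.7, -2.1]
grip_width: 0.0592
finger_force: 28.2
```

Request:
arm_command --moves '[0,0.04,0,0,0,0.076,0,0,0,0.076,0,0,0,0.076,0,0]'

```text
clock: 12.35
eef_pos: [0.5613, 0.0276, 0.1514]
eef_rot: [0.023, 1.0, 0.0, -0.0]
ft_force: [-0.7, 0.1, -2.5]
grip_width: 0.0592
finger_force: 28.1
```

Request:
arm_command --moves '[0,0,-0.1,0,0,0,-0.2,0,0,0,-0.3,0,0,0,-0.37,0,0,0,-0.41,0,0,0,-0.43,0,0,0,-0.44,0,0,0,-0.447,0,0,0,-0.452,0,0,0,-0.456,0,0,0,-0.46,0,0,0,-0.46,0]'

```text
clock: 13.55
eef_pos: [0.5618, 0.0276, 0.0594]
eef_rot: [0.023, 1.0, 0.0, 0.0]
ft_force: [-0.6, 0.2, -2.3]
grip_width: 0.0597
finger_force: 28.2
```

Request:
arm_command --moves '[0,0,-0.003,0,0,0,-0.006,0,0,0,-0.009,0,0,0,-0.012,0,0,0,-0.012,0]'

```text
clock: 14.05
eef_pos: [0.562, 0.0275, 0.0582]
eef_rot: [0.023, 1.0, 0.0, 0.0]
ft_force: [-4.6, -0.0, 11.5]
grip_width: 0.0594
finger_force: 29.5
```

Request:
arm_command --moves '[0,0,0.006,0,0,0,0.006,0,0,0,0.006,0,0,0,0.02,0,0,0,0.1,0,0,0,0.3,0,0,0,0.5,0,-0.2,0,0.6,0,-0.4,0.02,0.6,0,-0.6,0.025,0.6,0,-0.63,0.025,0.6,0,-0.63,0.025,0.6,0,-0.63,0.025,0.6,0]' --grip -1

```text
clock: 15.35
eef_pos: [0.4372, 0.0327, 0.1774]
eef_rot: [0.023, 1.0, 0.0, 0.001]
ft_force: [0.7, 0.7, -0.2]
grip_width: 0.0855
finger_force: 0.0
```

Request:
arm_command --moves '[0,0,-0.15,0,0,0,-0.3,0,0,0,-0.45,0,0,0,-0.58,0,0,0,-0.67,0,0,0,-0.715,0,0,0,-0.715,0]' --grip 1

```text
clock: 16.05
eef_pos: [0.4361, 0.0324, 0.0328]
eef_rot: [0.023, 1.0, -0.0, -0.001]
ft_force: [0.5, -0.6, 1.1]
grip_width: -0.0002
finger_force: 0.0
```

```bash
python3 look.py b
```

```text
jar1 0.69 343 px 177.8 180.2 [191. 190. 177.] centre@half-h [0.584 0.229]
jar1 0.59 300 px 239.1 188.6 [221. 219. 209.] centre@half-h [0.562 0.027]
tumbler 0.82 369 px 283.5 146.5 [104.  56. 121.] centre@half-h [ 0.703 -0.115]
tumbler 0.68 322 px 189.3 216.9 [200. 121. 138.] centre@half-h [0.463 0.184]
tumbler 0.56 368 px 332.5 193.3 [151. 104.  56.] centre@half-h [ 0.552 -0.277]
tumbler 0.55 295 px 204.9 250.3 [122.  60. 143.] centre@half-h [0.358 0.13 ]
block 0.75 300 px 136.4 242.0 [113. 117. 107.] centre@half-h [0.379 0.36 ]
shaker 0.66 251 px 125.0 189.9 [192. 189. 182.] centre@half-h [0.547 0.4  ]
shaker 0.48 127 px 237.7 202.0 [179. 175. 166.] centre@half-h [0.517 0.03 ]
```

View pics/cb.png

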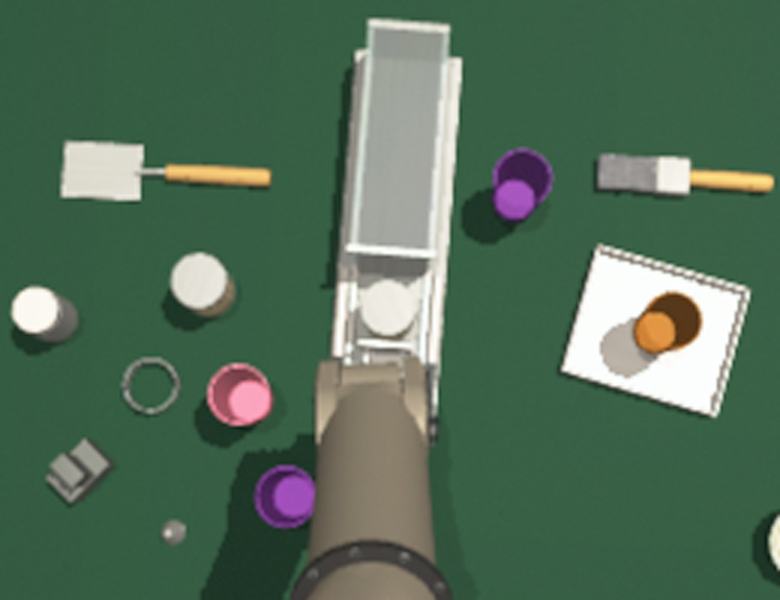

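Request:
arm_command --moves '[0.05,-0.002,0,0,0.08,-0.004,0,0,0.11,-0.005,0,0,0.14,-0.006,0,0,0.17,-0.008,0,0,0.2,-0.009,0,0,0.23,-0.011,0,0,0.26,-0.012,0,0,0.29,-0.013,0,0,0.32,-0.015,0,0,0.35,-0.016,0,0,0.38,-0.017,0,0,0.41,-0.019,0,0,0.44,-0.02,0,0,0.47,-0.021,0,0,0.485,-0.022,0,0,0.485,-0.022,0,0]'

```text
clock: 18.0
eef_pos: [0.5311, 0.028, 0.0341]
eef_rot: [0.023, 1.0, -0.0, -0.002]
ft_force: [-8.5, 0.4, 11.3]
grip_width: -0.0
finger_force: 2.9
```

Request:
arm_command --moves '[0.015,-0.001,0,0,0.03,-0.002,0,0,0.04,-0.002,0,0,0.04,-0.002,0,0]'

```text
clock: 18.4
eef_pos: [0.5387, 0.0276, 0.0341]
eef_rot: [0.023, 1.0, -0.0, -0.002]
ft_force: [-9.0, 0.6, 12.6]
grip_width: -0.0001
finger_force: 3.2
```

Request:
arm_command --moves '[0.015,-0.001,0,0,0.025,-0.001,0,0,0.025,-0.001,0,0]'

```text
clock: 18.7
eef_pos: [0.539, 0.0276, 0.034]
eef_rot: [0.023, 1.0, 0.0, -0.007]
ft_force: [-22.4, 1.0, 28.4]
grip_width: -0.0001
finger_force: 10.1
```

```bash
python3 look.py d1; python3 -c "
import cv2;i=cv2.imread('pics/d1.png');cv2.imwrite('pics/dd1.png',cv2.resize(i[105:235,200:290],None,fx=4.5,fy=4.5,interpolation=cv2.INTER_CUBIC))"
```

```text
jar1 0.69 312 px 177.8 180.2 [200. 197. 185.] centre@half-h [0.584 0.229]
tumbler 0.89 384 px 283.3 145.9 [107.  58. 124.] centre@half-h [ 0.704 -0.115]
tumbler 0.68 308 px 189.6 216.8 [205. 124. 143.] centre@half-h [0.463 0.183]
tumbler 0.63 341 px 332.6 192.7 [151. 101.  49.] centre@half-h [ 0.554 -0.277]
tumbler 0.55 221 px 202.2 250.5 [112.  56. 131.] centre@half-h [0.357 0.138]
block 0.71 520 px 333.3 143.9 [185. 174. 149.] centre@half-h [ 0.727 -0.288]
block 0.68 277 px 136.4 242.1 [119. 121. 112.] centre@half-h [0.378 0.36 ]
shaker 0.73 283 px 124.9 189.8 [190. 188. 181.] centre@half-h [0.548 0.4  ]
```

View pics/dd1.png

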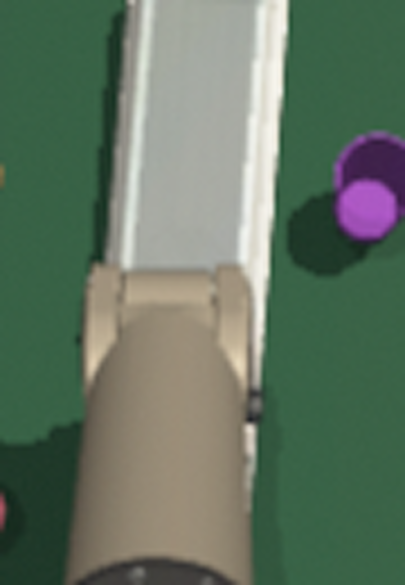

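Request:
arm_command --moves '[0,0,0,0,-0.1,0.005,0,0,-0.2,0.009,0,0,-0.3,0.014,0,0,-0.4,0.018,0,0,-0.5,0.023,0,0,-0.55,0.025,0,0,-0.57,0.026,0,0,-0.57,0.026,0.15,0,-0.57,0.026,0.35,0,-0.57,0.026,0.55,0,-0.57,0.026,0.75,0,-0.57,0.026,0.85,0,-0.57,0.026,0.85,0]'

```text
clock: 20.35
eef_pos: [0.4349, 0.0332, 0.2073]
eef_rot: [0.023, 1.0, 0.001, 0.004]
ft_force: [0.1, 0.0, -0.2]
grip_width: -0.0003
finger_force: 0.0
```

Request:
arm_command --moves '[0.19,0.25,0,0,0.38,0.49,0,0,0.57,0.74,0,0,0.72,0.93,0,0,0.757,0.985,0,0,0.757,0.985,0,0,0.757,0.985,0,0]' --grip -1

```text
clock: 21.05
eef_pos: [0.5832, 0.2306, 0.2017]
eef_rot: [0.022, 1.0, -0.001, -0.001]
ft_force: [-0.4, -0.8, -0.1]
grip_width: 0.0855
finger_force: 0.0
```

```bash
python3 look.py e
```

```text
jar1 0.72 145 px 181.4 182.8 [146. 143. 128.] centre@half-h [0.576 0.217]
jar1 0.54 109 px 241.4 173.1 [115. 111.  99.] centre@half-h [0.613 0.021]
tumbler 0.75 410 px 332.5 192.5 [154. 110.  66.] centre@half-h [ 0.555 -0.277]
tumbler 0.75 282 px 206.6 249.7 [120.  62. 140.] centre@half-h [0.36  0.124]
tumbler 0.68 228 px 192.7 216.4 [203. 124. 142.] centre@half-h [0.465 0.173]
tumbler 0.55 348 px 283.3 146.1 [103.  54. 119.] centre@half-h [ 0.704 -0.115]
block 0.55 240 px 136.1 242.0 [79. 80. 74.] centre@half-h [0.379 0.361]
shaker 0.57 279 px 124.5 189.8 [187. 185. 177.] centre@half-h [0.547 0.401]
```

View pics/ce.png

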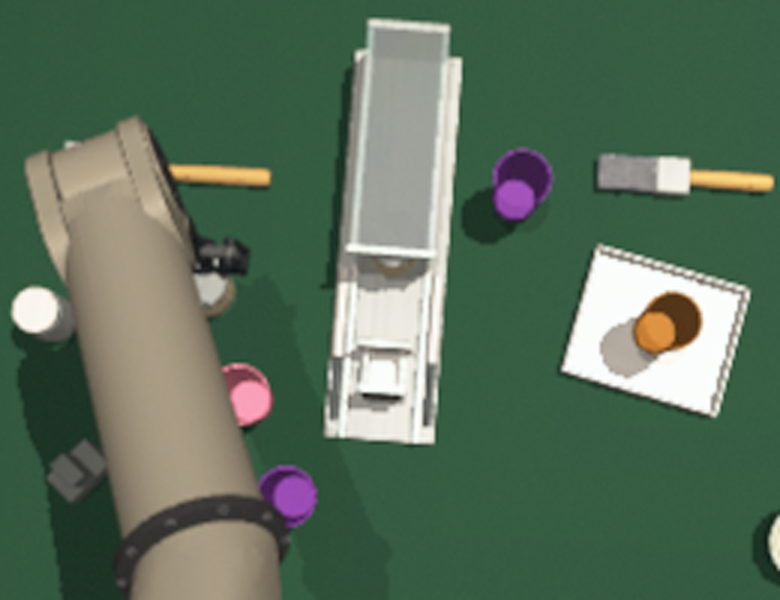

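Request:
arm_command --moves '[0,0,-0.2,0,0,0,-0.4,0,0,0,-0.55,0,0,0,-0.66,0,0,0,-0.73,0,0,0,-0.775,0,0,0,-0.775,0,0,0,-0.775,0]'

```text
clock: 22.1
eef_pos: [0.5839, 0.2299, 0.0499]
eef_rot: [0.023, 1.0, 0.0, 0.001]
ft_force: [0.6, 0.0, -0.6]
grip_width: 0.0857
finger_force: 0.0
```

Request:
arm_command --moves '[0,0,0,0,0,0,0,0,0,0,0,0,0,0,0,0,0,0,0,0,0,0,0,0,0,0,0,0,0,0,0,0]' --grip 0.6 --grip_force 25

```text
clock: 22.9
eef_pos: [0.5841, 0.2307, 0.0503]
eef_rot: [0.023, 1.0, 0.001, 0.001]
ft_force: [-0.7, 1.2, 6.7]
grip_width: 0.0599
finger_force: 26.7
```

Request:
arm_command --moves '[0,0,0.05,0,0,0,0.15,0,0,0,0.3,0,0,0,0.45,0,0,-0.03,0.52,0,-0.02,-0.15,0.52,0,-0.03,-0.3,0.52,0,-0.05,-0.45,0.52,0,-0.07,-0.6,0.52,0,-0.09,-0.75,0.52,0,-0.11,-0.88,0.52,0,-0.11,-0.97,0.52,0,-0.11,-1,0.52,0,-0.11,-1,0.52,0]'

```text
clock: 24.3
eef_pos: [0.5607, 0.0287, 0.1526]
eef_rot: [0.024, 1.0, -0.0, -0.0]
ft_force: [0.5, -0.0, -3.4]
grip_width: 0.0595
finger_force: 28.1
```

Request:
arm_command --moves '[0,-0.018,-0.03,0,0,-0.018,-0.1,0,0,-0.018,-0.2,0,0,-0.018,-0.3,0,0,-0.018,-0.37,0,0,-0.018,-0.41,0,0,-0.018,-0.43,0,0,-0.018,-0.44,0,0,-0.018,-0.447,0,0,-0.018,-0.454,0,0,-0.018,-0.458,0,0,-0.018,-0.458,0]'

```text
clock: 25.5
eef_pos: [0.5613, 0.0262, 0.0615]
eef_rot: [0.023, 1.0, 0.0, 0.0]
ft_force: [0.5, 0.3, -2.8]
grip_width: 0.0593
finger_force: 28.1
```

Request:
arm_command --moves '[0,0,-0.003,0,0,0,-0.006,0,0,0,-0.009,0,0,0,-0.009,0]'

```text
clock: 25.9
eef_pos: [0.5614, 0.0262, 0.0602]
eef_rot: [0.023, 1.0, 0.0, 0.0]
ft_force: [-1.7, -0.3, 4.0]
grip_width: 0.0592
finger_force: 28.7
```

Request:
arm_command --moves '[0,0,0.004,0,0,0,0.004,0,0,0,0.004,0,0,0,0.02,0,0,0,0.1,0,0,0,0.3,0,0,0,0.5,0,-0.2,0.01,0.6,0,-0.4,0.02,0.6,0,-0.6,0.032,0.6,0,-0.63,0.032,0.6,0,-0.63,0.032,0.6,0,-0.63,0.032,0.6,0]' --grip -1

```text
clock: 27.2
eef_pos: [0.4366, 0.0327, 0.18]
eef_rot: [0.023, 1.0, 0.0, 0.001]
ft_force: [0.4, 0.4, 0.4]
grip_width: 0.0854
finger_force: 0.0
```

Request:
arm_command --moves '[0,0,-0.15,0,0,0,-0.3,0,0,0,-0.45,0,0,0,-0.58,0,0,0,-0.68,0,0,0,-0.73,0,0,0,-0.73,0]' --grip 1

```text
clock: 27.9
eef_pos: [0.4354, 0.0323, 0.0323]
eef_rot: [0.023, 1.0, -0.0, -0.001]
ft_force: [-0.1, 0.6, 0.6]
grip_width: -0.0
finger_force: 0.0
```

```bash
python3 look.py g | grep -E "jar|block|tumbler.*px 33"
```

```text
jar1 0.7 310 px 239.6 188.0 [218. 216. 206.] centre@half-h [0.564 0.025]
jar1 0.46 74 px 241.3 173.5 [121. 116. 101.] centre@half-h [0.612 0.021]
block 0.52 226 px 136.1 242.8 [121. 122. 113.] centre@half-h [0.376 0.361]
```

Second jar stands in the bay (px 240,188), the first just inside the tunnel mouth. Pushing.

Request:
arm_command --moves '[0.05,-0.002,0,0,0.08,-0.004,0,0,0.11,-0.005,0,0,0.14,-0.006,0,0,0.17,-0.008,0,0,0.2,-0.009,0,0,0.23,-0.011,0,0,0.26,-0.012,0,0,0.29,-0.013,0,0,0.32,-0.015,0,0,0.35,-0.016,0,0,0.38,-0.017,0,0,0.41,-0.019,0,0,0.44,-0.02,0,0,0.47,-0.021,0,0,0.5,-0.022,0,0,0.52,-0.023,0,0,0.52,-0.023,0,0]'

```text
clock: 29.95
eef_pos: [0.5355, 0.0274, 0.0322]
eef_rot: [0.023, 1.0, -0.0, -0.004]
ft_force: [-8.7, -0.5, 2.0]
grip_width: 0.0002
finger_force: 0.0
```

Request:
arm_command --moves '[0.015,-0.001,0,0,0.03,-0.001,0,0,0.03,-0.001,0,0]'

```text
clock: 30.25
eef_pos: [0.5377, 0.0273, 0.0313]
eef_rot: [0.023, 1.0, -0.001, -0.008]
ft_force: [-15.8, 0.1, 4.9]
grip_width: 0.0
finger_force: 0.0
```

Request:
arm_command --moves '[0.015,-0.001,0,0,0.015,-0.001,0,0,0.015,-0.001,0,0]'

```text
clock: 30.55
eef_pos: [0.5375, 0.0273, 0.0311]
eef_rot: [0.023, 1.0, -0.001, -0.011]
ft_force: [-25.6, 0.6, 14.8]
grip_width: -0.0003
finger_force: 0.0
```

Request:
arm_command --moves '[-0.1,0.005,0,0,-0.2,0.009,0,0,-0.3,0.014,0,0,-0.4,0.018,0,0,-0.5,0.023,0,0,-0.55,0.025,0,0,-0.58,0.026,0,0,-0.58,0.026,0.15,0,-0.58,0.026,0.35,0,-0.58,0.026,0.55,0,-0.58,0.026,0.75,0,-0.58,0.026,0.9,0,-0.58,0.1,0.9,0,-0.58,0.3,0.9,0,-0.58,0.5,0.9,0,-0.58,0.6,0.9,0,-0.58,0.6,0.9,0]'

```text
clock: 32.25
eef_pos: [0.433, 0.1513, 0.214]
eef_rot: [0.02, 1.0, 0.001, 0.001]
ft_force: [0.6, 0.3, 0.5]
grip_width: 0.0
finger_force: 0.0
```

```bash
python3 look.py k | grep -E "jar|block|tumbler.*px 33"; python3 -c "
import cv2;i=cv2.imread('pics/k.png');a=cv2.resize(i[90:235,200:290],None,fx=4,fy=4,interpolation=cv2.INTER_CUBIC);b=cv2.resize(i[224:260,122:152],None,fx=13,fy=13,interpolation=cv2.INTER_CUBIC)
import numpy as np;o=np.zeros((580,760,3),'uint8');o[:580,:360]=a;o[:468,365:755]=b;cv2.imwrite('pics/kk.png',o)"
```

```text
jar1 0.49 101 px 240.9 173.1 [114. 109.  96.] centre@half-h [0.613 0.022]
tumbler 0.59 410 px 332.9 193.0 [154. 111.  67.] centre@half-h [ 0.553 -0.278]
block 0.56 246 px 136.8 241.7 [116. 117. 109.] centre@half-h [0.38  0.359]
```

View pics/kk.png

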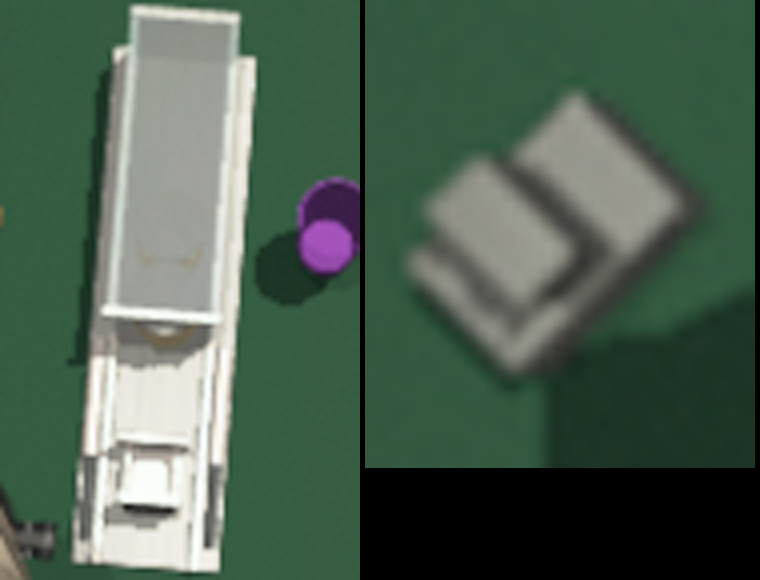

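```bash
python3 - <<'E'
from h import *
f=grab('top')
C=lambda u,v:((u-365)/13+122-.5,v/13+224-.5)
for n,z,P in(('fin',.08,[(485,155),(582,250),(518,305),(425,212)]),('base',.035,[(577,92),(690,200),(510,375),(408,262)])):
    t=np.array([ray(f,*C(*p),z)[:2] for p in P]);d=t[3]-t[0]+t[2]-t[1];e=t[0]-t[1]+t[3]-t[2]
    print(n,t.mean(0).round(4),np.degrees(np.arctan2(d[1],d[0])),np.degrees(np.arctan2(e[1],e[0])),[np.linalg.norm(t[i]-t[i-1]).round(3) for i in range(4)])
E
```

```text
fin [0.3807 0.3634] 134.3050246696074 47.7226741141947 [np.float64(0.02), np.float64(0.034), np.float64(0.02), np.float64(0.033)]
base [0.381  0.3637] 136.93394492450662 46.648074561156214 [np.float64(0.06), np.float64(0.04), np.float64(0.062), np.float64(0.039)]
```

Request:
arm_command --moves '[-0.05,0.2,0,0.07,-0.1,0.4,0,0.14,-0.15,0.6,0,0.21,-0.2,0.8,0,0.28,-0.24,0.95,0,0.35,-0.263,1,0,0.428,-0.263,1,0,0.428,-0.263,1,0,0.428,-0.263,1,0,0.428]' --grip -1 --grip_force 40

```text
clock: 33.45
eef_pos: [0.3805, 0.3459, 0.2135]
eef_rot: [-0.392, 0.92, -0.0, -0.0]
ft_force: [0.3, -0.0, 0.4]
grip_width: 0.0852
finger_force: 0.0
```

Request:
arm_command --moves '[0.002,0.085,-0.15,0,0.002,0.085,-0.3,0,0.002,0.085,-0.45,0,0.002,0.085,-0.55,0,0.002,0.085,-0.55,0,0.002,0.085,-0.55,0]'

```text
clock: 34.05
eef_pos: [0.3806, 0.3639, 0.1039]
eef_rot: [-0.393, 0.92, -0.0, -0.0]
ft_force: [-0.5, -0.4, 0.9]
grip_width: 0.0856
finger_force: 0.0
```

Request:
arm_command --moves '[0,0,-0.1,0,0,0,-0.2,0,0,0,-0.25,0,0,0,-0.265,0,0,0,-0.265,0]'

```text
clock: 34.55
eef_pos: [0.3804, 0.3648, 0.0512]
eef_rot: [-0.394, 0.919, 0.0, 0.0]
ft_force: [-0.4, -0.6, 0.4]
grip_width: 0.0859
finger_force: 0.0
```

Request:
arm_command --moves '[0,0,0,0,0,0,0,0,0,0,0,0,0,0,0,0,0,0,0,0,0,0,0,0,0,0,0,0,0,0,0,0,0,0,0,0,0,0,0,0]' --grip 1 --grip_force 40

```text
clock: 35.55
eef_pos: [0.3802, 0.3646, 0.0506]
eef_rot: [-0.394, 0.919, -0.0, 0.0]
ft_force: [-0.0, -1.9, 1.3]
grip_width: 0.0192
finger_force: 45.2
```

Request:
arm_command --moves '[0,0,0.05,0,0,0,0.2,0,0,0,0.4,0,0,0,0.6,0,0,0,0.7,0,0.08,-0.15,0.7,-0.05,0.17,-0.3,0.7,-0.1,0.25,-0.45,0.7,-0.15,0.33,-0.6,0.7,-0.2,0.42,-0.75,0.7,-0.25,0.5,-0.9,0.7,-0.3,0.55,-1,0.7,-0.35,0.6,-1,0.7,-0.4,0.6,-1,0.7,-0.428,0.6,-1,0.7,-0.428]'

```text
clock: 37.05
eef_pos: [0.4995, 0.1646, 0.1905]
eef_rot: [0.023, 1.0, 0.0, -0.0]
ft_force: [-0.7, 0.2, -1.9]
grip_width: 0.0193
finger_force: 44.6
```

Request:
arm_command --moves '[0.07,-0.15,0,0,0.14,-0.3,0,0,0.21,-0.45,0,0,0.28,-0.6,0,0,0.312,-0.69,0,0,0.312,-0.69,0,0,0.312,-0.69,0,0,0.312,-0.69,0,0]'

```text
clock: 37.85
eef_pos: [0.5617, 0.0282, 0.1904]
eef_rot: [0.021, 1.0, 0.0, -0.0]
ft_force: [-0.3, 0.2, -2.5]
grip_width: 0.0191
finger_force: 44.4
```

Request:
arm_command --moves '[0,-0.005,-0.15,0,0,-0.005,-0.3,0,0,-0.005,-0.42,0,0,-0.005,-0.52,0,0,-0.005,-0.58,0,0,-0.005,-0.61,0,0,-0.005,-0.63,0,0,-0.005,-0.64,0,0,-0.005,-0.645,0,0,-0.005,-0.65,0,0,-0.005,-0.65,0]'

```text
clock: 38.95
eef_pos: [0.5626, 0.0256, 0.0609]
eef_rot: [0.023, 1.0, 0.0, 0.0]
ft_force: [-1.1, 0.1, -3.1]
grip_width: 0.0193
finger_force: 44.2
```

Request:
arm_command --moves '[0,0,-0.004,0,0,0,-0.008,0,0,0,-0.008,0]'

```text
clock: 39.25
eef_pos: [0.5628, 0.0254, 0.0605]
eef_rot: [0.023, 1.0, 0.0, 0.0]
ft_force: [-4.8, -1.1, 11.5]
grip_width: 0.019
finger_force: 46.3
```

```bash
python3 look.py m | grep -E "jar|block|tumbler.*px 33"; python3 -c "
from h import *
f=grab('side','ms');i=cv2.imread('pics/ms.png');u,v=map(int,proj(f,(.56,.03,.05)));print(u,v)
a=i[v-55:v+35,u-70:u+60];cv2.imwrite('pics/mm.png',cv2.resize(a,None,fx=6,fy=6,interpolation=cv2.INTER_CUBIC))"
```

```text
tumbler 0.74 389 px 332.9 193.0 [158. 112.  64.] centre@half-h [ 0.553 -0.278]
236 210
```

View pics/mm.png

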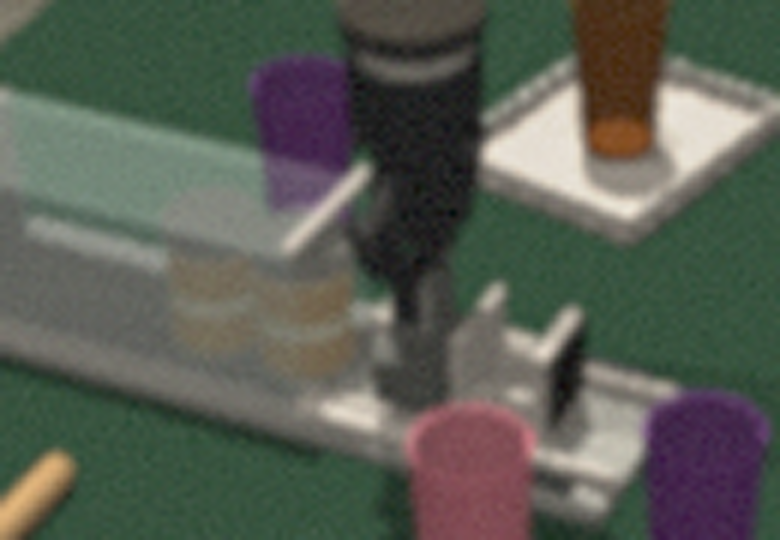

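Request:
arm_command --moves '[0,0,0.006,0,0,0,0.006,0,0,0,0.006,0,0,0,0.006,0,0,0,0.006,0,0,0,0.1,0,0,0,0.3,0,0,0,0.5,0,0,0,0.7,0,-0.2,0.2,0.8,0,-0.4,0.4,0.8,0,-0.5,0.6,0.8,0,-0.5,0.8,0.8,0,-0.5,1,0.8,0,-0.5,1,0.8,0]' --grip -1

```text
clock: 41.05
eef_pos: [0.4611, 0.2323, 0.2192]
eef_rot: [0.018, 1.0, 0.002, 0.0]
ft_force: [-0.5, -1.1, -0.7]
grip_width: 0.0848
finger_force: 0.0
```

```bash
python3 look.py n | grep -E "jar|block|tumbler.*px 33"; python3 -c "
from h import *
f=vision.grab_frame('top');p=(.56274,.02694,-.04567);T=feeder_T(p)
for x in(-.03,.035):print(x,proj(f,T((x,0,.08))))
i=cv2.imread('pics/n.png');cv2.imwrite('pics/nn.png',cv2.resize(i[130:240,200:290],None,fx=5,fy=5,interpolation=cv2.INTER_CUBIC))"
```

```text
tumbler 0.65 365 px 333.1 192.9 [151. 104.  57.] centre@half-h [ 0.554 -0.279]
block 0.68 233 px 240.0 190.0 [139. 139. 129.] centre@half-h [0.561 0.024]
-0.03 (np.float64(238.263521671309), np.float64(196.78593414982635))
0.035 (np.float64(239.74624398497573), np.float64(177.022613439885))
```

View pics/nn.png

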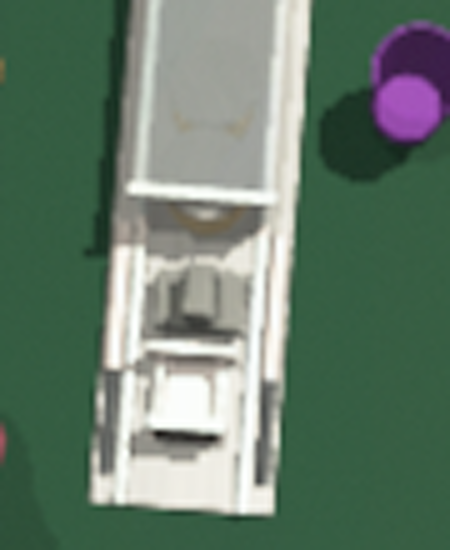

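```bash
python3 -c "
from h import *
f=vision.grab_frame('top');T=feeder_T((.56274,.02694,-.04567))
for x in(.04,.045,.05):print(x,[np.round(proj(f,T((x,0,z))),1) for z in(.01,.05,.085)])
s=read_state();print(s['clock'])"
```

```text
0.04 [array([240.1, 178.8]), array([240., 177.]), array([239.8, 175.3])]
0.045 [array([240.2, 177.4]), array([240.1, 175.5]), array([240. , 173.7])]
0.05 [array([240.3, 176. ]), array([240.2, 174. ]), array([240.1, 172.2])]
41.4
```

```bash
python3 -c "
from h import *
print(sign_off())"
```

```text
the job is handed in; nothing more can be done
None
```

I moved the amber tumbler to the tray, fed both cake jars (only two were on the counter) into the tunnel with the pusher, stood the grey block square in the bay, and handed the job in at about 41 s; no verdict came back.

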